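Start an inspection lot at the fittings bench

ROBOT

A 6-joint arm with a two-finger parallel gripper is mounted at the origin on the work surface. World frame = base frame: x ahead of the robot, y to its left, z up, the work surface at z = 0. Lengths are in m, angles in rad, forces in N, time in s.
With the tool pointing down it reaches from about 0.35 to 0.725 m from the base axis. Payload 6 kg.
Tool frame: the origin (TCP) lies midway between the tips of the shut fingers; the grasp point (between the pads) lies 19 mm behind it (bot.grasp_offset is the distance from the TCP to the grasp point, in m); z points along the fingers, y is the line along which they close (so a half turn about z gives the same grasp; the last joint's range is limited). The gripper opens to 85 mm and grips with 20 to 120 N. Pads are 22 mm wide; open, the fingers measure 114 mm over their backs; the gripper's body (76 mm by 85 mm) begins 54 mm behind the grasp point. The pads swing forward as they close: fully open they stand 13 mm farther back than shut.
Start: joints at [1.567, 0.04, 0.085, 0, -1.615, -0.334], TCP at [0.199, 0.566, 0.231] pointing down, gripper open.
Joint ranges: [-2.56, 2.56], [-1.29, 2.01], [-1.08, 1.49], [-3.29, 1.98], [-2.81, -0.18], [-2.99, 2.99]. Speed limits (rad/s): [2.57, 2.57, 3.01, 3.14, 3.14, 3.14].

INTERFACE

Orientations are given as a 3x3 rotation matrix whose columns are the frame's x, y, z axes.
In Python, from rig import bot, imaging gives the robot as it stands.
- The arm moves only by the tool arm_command, never from a script. Its argument "moves" is a list of rows, each a list of 6 numbers: the shift along the tool's x, y, z in cm, then the turn, a rotation vector about the tool's x, y, z in degrees. A call has 1 to 10 rows; each row is the pose to reach, as a shift and turn from the pose commanded when the call began, along the tool's axes at that moment; what a row does not reach only later rows make up. A row lasts 1/8 s, in which the tool goes at most 62.5 mm and 10.7 degrees, less where a joint would pass 70% of its speed; a pose out of reach is approached as far as the arm can. A call with a gripper value outside its range is refused whole. "grip" is the closure in counts, from 0 (fully open) to 255 (shut), set as the call begins (left out, the last holds). The fingers move at their own pace and stop on an object; "newtons" is the grip in N (left out, the last holds). Time passes only in rows, so rows that repeat a pose let the fingers close. It gives the time, the measured TCP pose, the force, the opening and the grip force at its end, in the units of the state.
- bot.get_obs(): the state, without advancing time (a new reading comes with each control period).
- imaging.grab_frame(name): name is "scene" or "top"; returns a dict with "color" (480x640x3 uint8, red, green, blue), "fx", "fy", "cx", "cy" (pixels), "k1" (the pictures are not rectified: a ray, as slopes to the right and down, at radius r is drawn at 1 + k1 r^2 times it, then the intrinsics apply), "pose" (4x4, takes a point from camera to world coordinates). Camera axes: x right, y up, looking along -z (the intrinsics and any distortion apply to the point x, -y, -z); pixel columns grow to the right and rows downward; lengths in m; the calibration is good to about 2 mm. A picture is of the moment at which its call begins. There is no depth.
- bot.hand_in(): hands the job in; it is judged then, once.
The state is a dict: "clock": time; "q": joint angles; "joint_vel": joint speeds; "tau": joint torques, N m; "eef_pos": TCP position; "eef_rot": TCP orientation; "ft_force": force on the tool from outside, world axes, zero at the start; "moment": the same for the moment, N m; "finger_gap": finger opening in m; "finger_force": force on a finger pad.
Only numpy, scipy, OpenCV 4.12 (cv2) and the standard library are available. Lean on these libraries where they do the work, as an engineer would, in place of code of your own. Each camera call takes 0.05 s, during which the arm holds its last target. There are 200 camera calls.

TASK

Start an inspection lot using only the closed fingertips: first switch on the magnifier lamp by pressing the raised, white-marked end of the blue rocker on the grey-green lamp box fully down, then on the counter console press the yellow key fully down, where it stays, and then press the green key fully down and let it come back up. Do it in that order, do not press the red key, and leave the two brass fittings and the black loupe standing where they are.

Things in the scene. Friction and masses are not known exactly. Their poses are not given: they have to be found in the camera images.
- lamp_box: grey-green lamp control box, 170 x 170 mm, flat top 60 mm above the bench, fixed; origin at the centre of its underside, z up. The blue rocker sits at the middle of its top, its length along the box's x axis; the rocker's marked (ON) end is towards the box's +x. Around the rocker is a black frame 78 x 48 mm, 9 mm high.
- rocker_on_end (a point): point on the upper face of the rocker's ON half (white bar across it), about 20 mm from the pivot along the box's +x. Switched off, this end is raised, its face sloping up outwards (0.4 rad), this point about 84 mm and the tip about 89 mm above the bench; fully pressed its face is level, 76 mm above the bench. Push straight down here.
- rocker (a joint): rocker angle in rad: 0 (up to 0.06 at the start) = off, 0.40 = ON end fully down. The rocker is a shallow-V paddle 67 mm long, 34 mm wide, pivoting about the box's y axis 72 mm above the bench; 2 to 3 N near its end moves it and it stays where it is left
- console: grey counter console, 110 (x) x 230 (y) mm, flat top 40 mm above the bench, fixed; origin at the centre of its underside, z up. Three key modules, 50 mm square and 12 mm high, stand on it in a row along its y axis, 70 mm apart, 15 mm to -x of its centre line; which colour is in which place varies.
- amber_top (a point): centre of the top of the yellow key, a round cap 32 mm across; 64 mm above the bench when up, travels 8 mm straight down. No spring: about 3 N moves it and it stays where it is left
- green_top (a point): centre of the top of the green key, a round cap 32 mm across; 64 mm above the bench when up, travels 8 mm straight down. Sprung: 1.2 N starts it, 4 N takes it fully down, and it returns when let go
- red_top (a point): centre of the top of the red round key on the console, the same size and height and sprung like the green one; not to be pressed
- amber_key (a joint): travel of the yellow key in m: 0 up, 0.008 fully down
- green_key (a joint): travel of the green key in m: 0 up, 0.008 fully down
- red_key (a joint): travel of the red key in m: 0 up, 0.008 fully down
- fitting_a: loose brass hose fitting, 50 mm tall, 35 mm across its flange, standing upright on the lamp box's top, 67 mm or a little more to the side (+y of the box) of the rocker's middle; origin at the centre of its underside
- fitting_b: a like brass fitting standing on the bench just beyond the console (its +x side); origin at the centre of its underside
- loupe: loose black eyepiece loupe, 40 mm across, 36 mm tall, standing on the bench beyond the box and the console, between them; origin at the centre of its underside

How it is judged:
On the way, in this order (a step that is already met when the one before it is completed fails the run):
1. the rocker's marked end is fully down (value of joint rocker above 0.34 rad), for 0.1 s.
2. the yellow key is fully down (value of joint amber_key above 0.0065 m), for 0.1 s.
3. the green key is fully down (value of joint green_key above 0.0065 m), for 0.05 s.
4. the green key is up again (value of joint green_key below 0.0015 m), for 0.1 s.
At the end, for the whole second after the job is handed in: the rocker is on (over 0.34 of 0.40 rad), the yellow key stays down (over 6.5 of 8 mm), the green and red keys are up (within 1.5 mm), and both fittings and the loupe stand upright and at rest within 15 mm of where they were (value of joint rocker above 0.34 rad and value of joint amber_key above 0.0065 m and value of joint each of green_key, red_key below 0.0015 m and distance of each of fitting_a, fitting_b, loupe from where it was at the start of the episode below 0.015 m and angle between each of fitting_a, fitting_b, loupe's own z axis and vertical below 0.2 rad and linear speed of each of fitting_a, fitting_b, loupe below 0.02 m/s); the robot touches nothing.
It fails at once if the red key is pressed (over 2 mm) (value of joint red_key above 0.002 m).
It fails at once if the yellow key is pressed (over 2 mm) before the rocker is on (value of joint amber_key above 0.002 m and value of joint rocker below 0.3 rad).
It fails at once if the green key is pressed (over 2 mm) before the yellow one is down (value of joint green_key above 0.002 m and value of joint amber_key below 0.006 m).
It fails at once if a brass fitting or the loupe is lifted, tipped or shifted by more than 15 mm (distance of any of fitting_a, fitting_b, loupe from where it was at the start of the episode above 0.015 m or angle between any of fitting_a, fitting_b, loupe's own z axis and vertical above 0.2 rad).
It also fails if it takes over 45 s, if anything falls off the work surface, if the arm or the gripper's body presses on something with over 40 N, if the wrist force passes 120 N, or if a joint passes its speed limit or range.

## Working session

There is one attempt and no reset: what is moved stays moved. The work goes in short steps, Python scripts to look and compute and a tool call to move; the robot and the scene stay as the last step left them, time stands still between calls to the robot, and variables do not carry over. Pictures are saved under pics/ and viewed, at most 10 in all, crops included, and the job is handed in when it is done.

Besides the shell and the picture viewer there is one more tool, called after "Request:" as name(argument=value, ...) on one line, values as JSON. arm_command: Moves the arm, as the interface text tells. Its arguments: {"type":"object","properties":{"moves":{"type":"array"},"grip":{"type":"number"},"newtons":{"type":"number"}},"required":["moves"]}

```bash
mkdir -p pics; cat > h.py <<'E'
import numpy as np, cv2
from rig import bot, imaging
def ray(f,u,v):
    K=np.array([[f['fx'],0,f['cx']],[0,f['fy'],f['cy']],[0,0,1]],float)
    xd=(u-f['cx'])/f['fx']; yd=(v-f['cy'])/f['fy']
    x,y=xd,yd
    for _ in range(30):
        s=1+f['k1']*(x*x+y*y); x,y=xd/s,yd/s
    P=np.array(f['pose']); return P[:3,3],P[:3,:3]@np.array([x,-y,-1.])
def onz(f,u,v,z):
    o,d=ray(f,u,v); return o+d*(z-o[2])/d[2]
def proj(f,p):
    P=np.array(f['pose']); c=P[:3,:3].T@(np.array(p)-P[:3,3]); x,y=c[0]/-c[2],-c[1]/-c[2]
    s=1+f['k1']*(x*x+y*y); return f['fx']*x*s+f['cx'],f['fy']*y*s+f['cy']
E
python3 - <<'E'
from h import *
for n in('top','scene'):
    f=imaging.grab_frame(n); cv2.imwrite(f'pics/{n}0.png',f['color'][:,:,::-1])
    np.save(f'{n}0.npy',f,allow_pickle=True)
    print(n,f['fx'],f['k1'],np.round(f['pose'],3).tolist())
o=bot.get_obs();print(o['clock'],np.round(o['eef_pos'],3),np.round(o['eef_rot'],3).tolist(),o['finger_gap'])
E
```

```text
top 488.41923397877684 0.008279689313200198 [[0.001, 0.983, -0.182, 0.448], [-1.0, -0.004, -0.027, 0.003], [-0.027, 0.182, 0.983, 0.975], [0.0, 0.0, 0.0, 1.0]]
scene 505.42629748606026 -0.10728175317751841 [[0.273, -0.744, 0.61, 1.085], [0.962, 0.205, -0.181, -0.105], [0.009, 0.636, 0.772, 0.647], [0.0, 0.0, 0.0, 1.0]]
0.1 [0.199 0.566 0.23 ] [[0.943, -0.331, -0.0], [-0.331, -0.943, -0.002], [0.0, 0.002, -1.0]] 0.08527320170752088
```

View pics/top0.png

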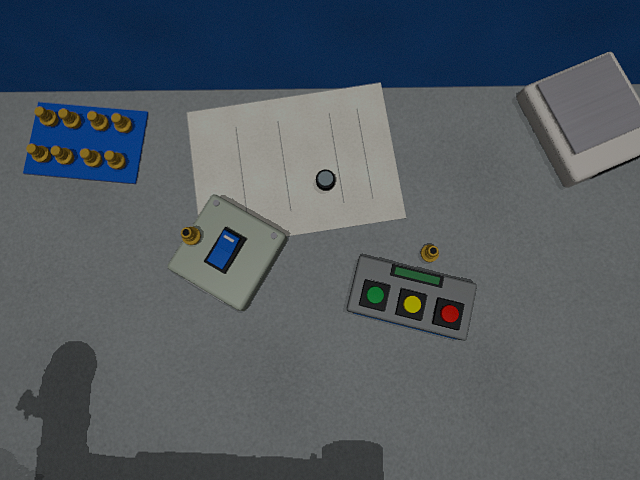

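View pics/scene0.png

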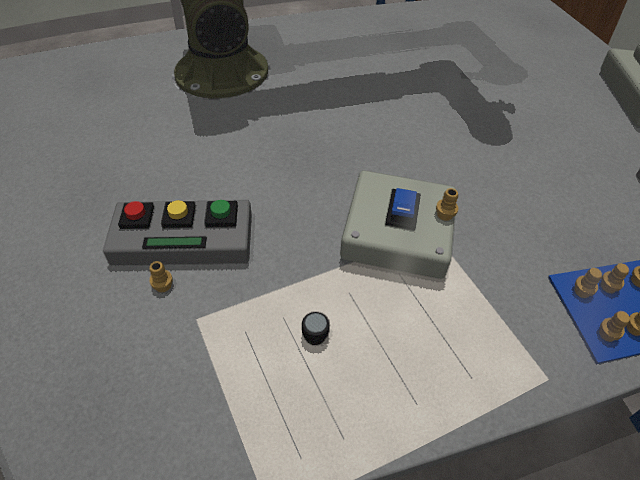

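Top view: rocker at about (225,250) with its white bar near (231,238) and fitting A at (190,235). The keys are green (375,295), yellow (412,304) and red (450,313), with fitting B at (430,252) and the loupe at (326,180). The scene view shows the same layout: the rocker's bar is at (403,208), and the keys, red to green, are at (134,211), (177,209) and (220,209).

```bash
python3 - <<'E'
from h import *
F={n:np.load(f'{n}0.npy',allow_pickle=True).item() for n in('top','scene')}
def cents(f,lo,hi,roi,amin=20):
    hsv=cv2.cvtColor(f['color'],cv2.COLOR_RGB2HSV); m=cv2.inRange(hsv,lo,hi); k=np.zeros_like(m)
    x0,y0,x1,y1=roi;k[y0:y1,x0:x1]=m[y0:y1,x0:x1]
    n,l,s,c=cv2.connectedComponentsWithStats(k)
    i=1+np.argmax(s[1:,4]); return c[i],s[i,4],(l==i).astype(np.uint8)
def tri(a,b):
    o1,d1=ray(F['top'],*a);o2,d2=ray(F['scene'],*b)
    A=np.stack([d1,-d2],1);t=np.linalg.lstsq(A,o2-o1,rcond=None)[0]
    p,q=o1+t[0]*d1,o2+t[1]*d2
    return (p+q)/2,np.linalg.norm(p-q)
roi={'top':(340,270,490,340),'scene':(100,190,260,228)}
for n,lo,hi in(('green',(55,120,60),(85,255,255)),('yellow',(22,150,120),(35,255,255)),('red',(0,170,100),(6,255,255))):
    c={}
    for v in F:
        c[v],a,_=cents(F[v],lo,hi,roi[v])
        print(n,v,c[v].round(1),a,onz(F[v],*c[v],.064).round(4))
    print(' tri',*[np.round(x,4) for x in tri(c['top'],c['scene'])])
r={'top':(200,222,250,280),'scene':(380,180,425,232)}
wb={}
for v in F:
    c,a,m=cents(F[v],(100,120,60),(130,255,255),r[v]); print('rocker blue',v,c.round(1),a,onz(F[v],*c,.076).round(4))
    hull=cv2.fillConvexPoly(np.zeros_like(m),cv2.convexHull(cv2.findNonZero(m)),1)
    hsv=cv2.cvtColor(F[v]['color'],cv2.COLOR_RGB2HSV)
    w=((hsv[...,1]<110)&(hsv[...,2]>110)&(hull>0)); ys,xs=np.nonzero(w); wb[v]=(xs.mean(),ys.mean()); print(' bar',wb[v],len(xs),onz(F[v],*wb[v],.085).round(4))
    # frame: dark + blue
print('bar tri',*tri(wb['top'],wb['scene']))
# box outline in top at z=.06
f=F['top'];hsv=cv2.cvtColor(f['color'],cv2.COLOR_RGB2HSV)
bl=cv2.inRange(hsv,(0,0,0),(180,255,45));k=np.zeros_like(bl);k[215:285,195:255]=bl[215:285,195:255]
c,a,m=cents(f,(100,120,60),(130,255,255),r['top']);k|=m*255
n,l,s,_=cv2.connectedComponentsWithStats(k);i=1+np.argmax(s[1:,4])
pts=cv2.findNonZero((l==i).astype(np.uint8))[:,0]
w=np.array([onz(f,*p,.069)[:2] for p in pts]).astype(np.float32)
rc=cv2.minAreaRect(w*1000);print('frame',rc,cv2.boxPoints(rc).tolist())
for nm,rr in(('fa',(170,215,215,250)),('fb',(410,235,450,268))):
    c,a,_=cents(f,(10,100,60),(24,255,255),rr);print(nm,c,a,onz(f,*c,.085 if nm=='fa' else .025).round(3))
im=np.vstack([cv2.resize(F['top']['color'][210:310,160:300],None,fx=3,fy=3),cv2.resize(F['scene']['color'][165:265,330:470],None,fx=3,fy=3)[:290]])
cv2.imwrite('pics/c.png',im[:,:,::-1])
E
```

```text
green top [418.1 275.8] 309 [ 0.5377 -0.1592  0.064 ]
green scene [219.7 206.4] 218 [ 0.5062 -0.0791  0.064 ]
 tri [ 0.5397 -0.1154  0.1103] 0.0714
yellow top [412.1 303.9] 221 [ 0.486  -0.1463  0.064 ]
yellow scene [176.4 207.1] 209 [ 0.4888 -0.1467  0.064 ]
 tri [ 0.4861 -0.1468  0.0614] 0.0001
red top [449.7 313.4] 224 [ 0.4689 -0.214   0.064 ]
red scene [133.3 207.9] 195 [ 0.4716 -0.2148  0.064 ]
 tri [ 0.469  -0.2149  0.0614] 0.0006
rocker blue top [222.6 249.9] 612 [0.5857 0.2049 0.076 ]
 bar (np.float64(228.42424242424244), np.float64(238.12121212121212)) 33 [0.6064 0.1928 0.085 ]
rocker blue scene [403.5 201.1] 488 [0.5837 0.2042 0.076 ]
 bar (np.float64(404.07142857142856), np.float64(204.57142857142858)) 42 [0.599  0.1973 0.085 ]
bar tri [0.60538946 0.19216346 0.09250867] 0.0020113878626953534
frame ((587.19677734375, 202.0503387451172), (47.95035171508789, 77.53337860107422), 60.07406997680664) [[541.6380615234375, 200.61166381835938], [608.833984375, 161.93182373046875], [632.7554931640625, 203.489013671875], [565.5595703125, 242.16885375976562]]
fa [190.71052632 235.6754386 ] 228 [0.611 0.264 0.085]
fb [429.17370892 253.16431925] 213 [ 0.586 -0.189  0.025]
```

View pics/c.png

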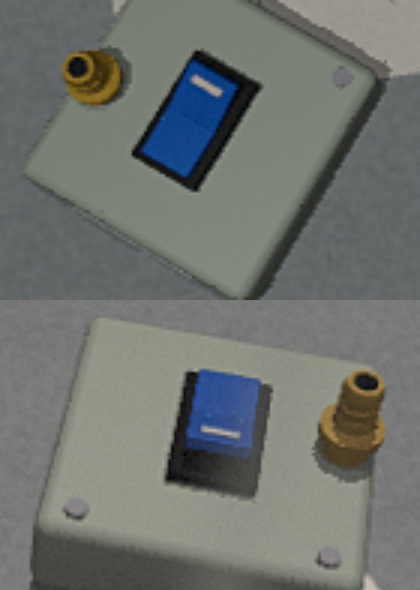

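The frame measures 48 x 77.5 mm, matching the given size, and is centred at (0.587, 0.202). The box's x axis is at -30°, so the ON point is about (0.6045, 0.192). Both views agree on yellow at (0.487, -0.1465) and red at (0.470, -0.2145), 70 mm apart. That puts green at about (0.504, -0.079), as the scene view confirms; the green top mask had picked up the display instead. First I'll close the fingers and move over the rocker.

Request:
arm_command(moves=[[5,2.2,0,0,0,0],[10,4.3,0,0,0,0],[15,6.5,0,0,0,0],[20,8.7,0,0,0,0],[25,10.8,0,0,0,0],[30,13,0,0,0,0],[35,15.1,0,0,0,0],[40,17.3,0,0,0,0],[45,19.5,0,0,0,0],[50.6,21.9,0,0,0,0]], grip=255, newtons=40)

```text
clock: 1.35
eef_pos: [0.6046, 0.1906, 0.231]
eef_rot: [[0.944, -0.331, -0.0], [-0.331, -0.944, -0.0], [-0.0, 0.0, -1.0]]
ft_force: [0.4, 1.1, 0.7]
finger_gap: 0.0001
finger_force: 0.0
```

Request:
arm_command(moves=[[0,-0.1,5,0,0,0],[0,-0.1,10,0,0,0],[0,-0.1,12.5,0,0,0],[0,-0.1,12.5,0,0,0],[0,-0.1,12.5,0,0,0]])

```text
clock: 1.98
eef_pos: [0.6047, 0.1929, 0.108]
eef_rot: [[0.944, -0.331, 0.002], [-0.331, -0.944, 0.0], [0.002, -0.001, -1.0]]
ft_force: [0.1, 0.6, 1.2]
finger_gap: -0.0002
finger_force: 0.0
```

```bash
python3 - <<'E'
from h import *
f=imaging.grab_frame('scene');g=imaging.grab_frame('top')
im=np.hstack([cv2.resize(x,None,fx=3,fy=3) for x in(f['color'][120:270,330:470-7],g['color'][180:330,150:283])])
cv2.imwrite('pics/d.png',cv2.resize(im,(798,450))[:,:,::-1]); print(bot.get_obs()['eef_pos'],proj(g,bot.get_obs()['eef_pos']),proj(f,bot.get_obs()['eef_pos']))
E
```

```text
[0.60482331 0.19316173 0.1084773 ] (np.float64(225.51405399130715), np.float64(236.7170470803065)) (np.float64(405.50199113138655), np.float64(196.9190354083355))
```

View pics/d.png

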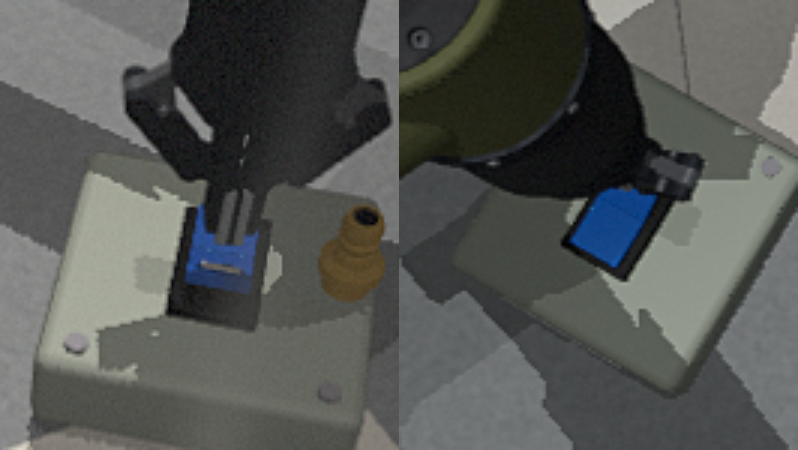

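The closed tips are above the rocker's ON half, with the white bar just outboard of them. Fitting A is clear, and the knuckles ride high. Next I'll press.

Request:
arm_command(moves=[[0.1,0,1,0,0,0],[0.1,0,1.6,0,0,0],[0.1,0,2.0,0,0,0],[0.1,0,2.4,0,0,0],[0.1,0,2.7,0,0,0],[0.1,0,3.0,0,0,0],[0.1,0,3.2,0,0,0],[0.1,0,3.3,0,0,0],[0.1,0,3.3,0,0,0]])

```text
clock: 3.2
eef_pos: [0.6055, 0.1924, 0.076]
eef_rot: [[0.944, -0.331, 0.002], [-0.331, -0.944, 0.0], [0.002, -0.001, -1.0]]
ft_force: [-3.8, -0.8, 12.7]
finger_gap: -0.0001
finger_force: 6.2
```

Request:
arm_command(moves=[[0,0,-4,0,0,0],[0,0,-9,0,0,0],[0,3,-12,0,0,0],[0,8,-12,0,0,0],[0,14,-12,0,0,0],[0,20,-12,0,0,0],[0,26,-12,0,0,0],[0,31,-12,0,0,0],[0,35.9,-12,0,0,0],[0,35.9,-12,0,0,0]])

```text
clock: 4.45
eef_pos: [0.4846, -0.1482, 0.1927]
eef_rot: [[0.942, -0.335, -0.001], [-0.335, -0.942, 0.001], [-0.001, -0.0, -1.0]]
ft_force: [0.8, 0.5, 0.2]
finger_gap: 0.0002
finger_force: 0.0
```

```bash
python3 - <<'E'
from h import *
f=imaging.grab_frame('scene');g=imaging.grab_frame('top')
im=np.hstack([cv2.resize(x,(399,450)) for x in(f['color'][160:280,330:436+24],g['color'][190:310,160:290])])
cv2.imwrite('pics/e.png',im[:,:,::-1]); print(bot.get_obs()['eef_pos'])
E
```

```text
[ 0.48558114 -0.1462111   0.19259269]
```

View pics/e.png

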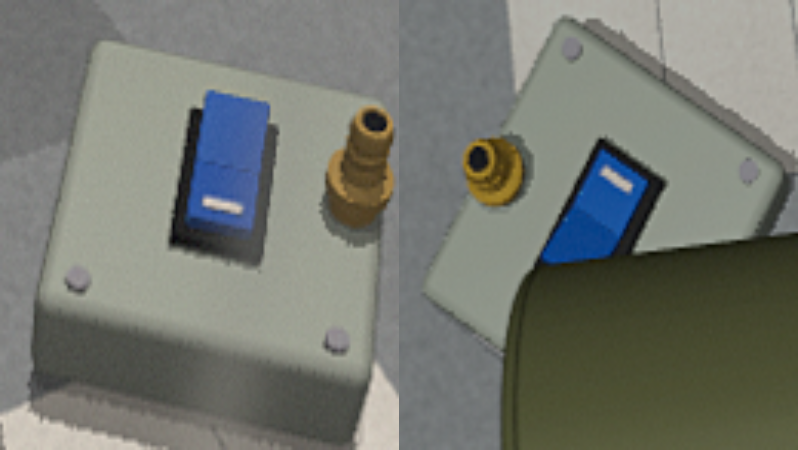

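The rocker's marked end now lies level and fitting A is undisturbed. Next is the yellow key.

Request:
arm_command(moves=[[0.1,0,5,0,0,0],[0.1,0,9,0,0,0],[0.1,0,11.5,0,0,0],[0.1,0,12.3,0,0,0],[0.1,0,12.8,0,0,0],[0.1,0,13.2,0,0,0],[0.1,0,13.5,0,0,0],[0.1,0,13.7,0,0,0],[0.1,0,13.8,0,0,0],[0.1,0,13.8,0,0,0]])

```text
clock: 5.8
eef_pos: [0.4876, -0.1467, 0.0561]
eef_rot: [[0.944, -0.331, 0.002], [-0.331, -0.944, -0.0], [0.002, -0.0, -1.0]]
ft_force: [0.9, 2.9, 5.5]
finger_gap: -0.0003
finger_force: 2.3
```

Request:
arm_command(moves=[[0,0,0.1,0,0,0],[0,0,0.2,0,0,0],[0,0,0.2,0,0,0]])

```text
clock: 6.18
eef_pos: [0.4877, -0.1467, 0.0559]
eef_rot: [[0.944, -0.331, 0.002], [-0.331, -0.944, -0.001], [0.002, -0.0, -1.0]]
ft_force: [-4.0, 4.9, 15.0]
finger_gap: 0.0003
finger_force: 7.3
```

Request:
arm_command(moves=[[0,0,-3,0,0,0],[0,0,-6,0,0,0],[0,0,-6,0,0,0],[-0.35,-3.5,-6,0,0,0],[-0.7,-6.9,-6,0,0,0],[-0.7,-6.9,-6,0,0,0],[-0.7,-6.9,-6,0,0,0]])

```text
clock: 7.05
eef_pos: [0.5025, -0.0795, 0.1123]
eef_rot: [[0.944, -0.331, -0.002], [-0.331, -0.944, -0.001], [-0.002, 0.001, -1.0]]
ft_force: [0.4, -0.9, -0.2]
finger_gap: -0.0
finger_force: 0.0
```

```bash
python3 - <<'E'
from h import *
f=imaging.grab_frame('scene')
cv2.imwrite('pics/f.png',cv2.resize(f['color'][130:290,80:280],(700,560))[:,:,::-1]); print(bot.get_obs()['eef_pos'],proj(f,bot.get_obs()['eef_pos']))
E
```

```text
[ 0.5026128  -0.07976561  0.112498  ] (np.float64(215.05989602242954), np.float64(182.8517042422704))
```

View pics/f.png

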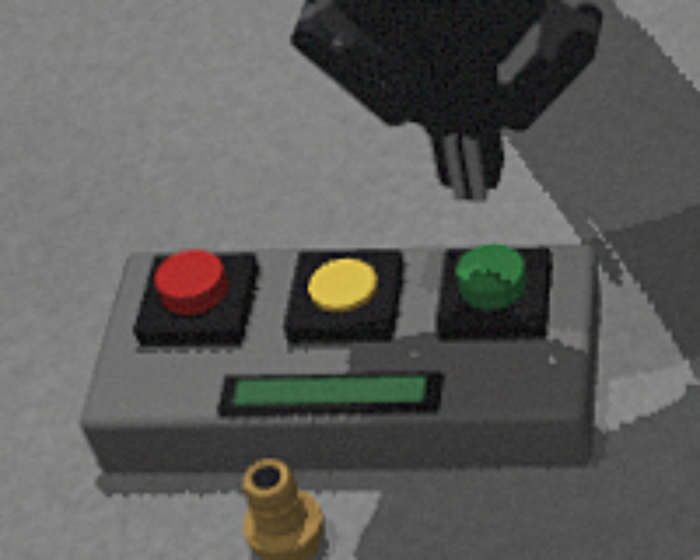

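The yellow cap sits low, near its module, while red and green are still up. Fitting B is standing, and the tips are above and behind green as perspective would put them. Next I'll press green.

Request:
arm_command(moves=[[0.1,0,3,0,0,0],[0.1,0,4.5,0,0,0],[0.1,0,5,0,0,0],[0.1,0,5.4,0,0,0],[0.1,0,5.7,0,0,0],[0.1,0,5.9,0,0,0],[0.1,0,6.0,0,0,0],[0.1,0,6.0,0,0,0]])

```text
clock: 8.1
eef_pos: [0.5046, -0.08, 0.056]
eef_rot: [[0.944, -0.331, 0.002], [-0.331, -0.944, -0.001], [0.002, 0.001, -1.0]]
ft_force: [-8.3, -0.2, 12.8]
finger_gap: -0.0002
finger_force: 6.6
```

Green is bottomed at z = 0.056 with 12.8 N. I'll lift off and check.

Request:
arm_command(moves=[[0,0,-3,0,0,0],[0,0,-7,0,0,0],[0,0,-12,0,0,0],[0,0,-15,0,0,0],[0,0,-15,0,0,0],[0,0,-15,0,0,0],[0,0,-15,0,0,0]])

```text
clock: 8.98
eef_pos: [0.5037, -0.0795, 0.202]
eef_rot: [[0.944, -0.331, -0.002], [-0.331, -0.944, -0.0], [-0.002, 0.001, -1.0]]
ft_force: [-0.1, -0.9, -0.3]
finger_gap: -0.0001
finger_force: 0.0
```

```bash
python3 - <<'E'
from h import *
f=imaging.grab_frame('scene')
cv2.imwrite('pics/g.png',cv2.resize(f['color'][130:355,80:480],(800,450))[:,:,::-1]); print(bot.get_obs()['eef_pos'])
E
```

```text
[ 0.50373729 -0.07955043  0.20213314]
```

View pics/g.png

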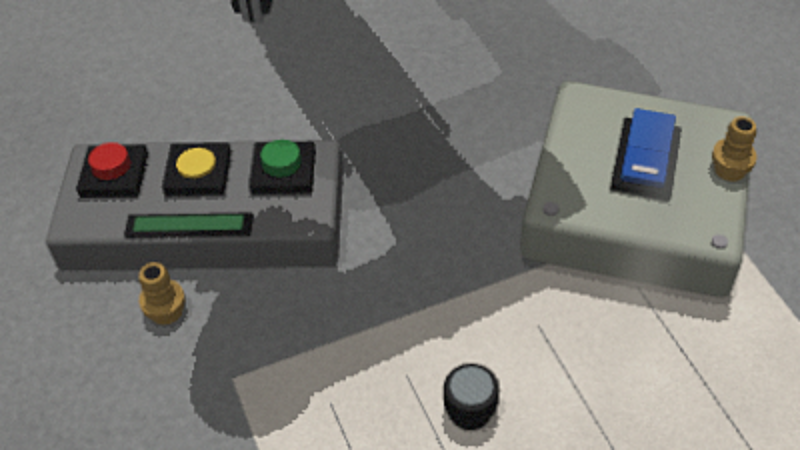

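The rocker is on, yellow is down at (196,162), and green (280,156) and red (109,160) are up. The fittings and loupe are standing, and the arm is clear.

```bash
python3 -c "
from rig import bot
print(bot.hand_in())"
```

```text
the job is handed in; nothing more can be done
None
```

I handed the job in at about 9 s on the robot clock: rocker on, yellow key down, green key pressed and back up, red key untouched, and both fittings and the loupe still standing; the hand-in returned no verdict.

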